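Find the release notch in the lock beam and press its catch

TASK

Unlock the lock beam of the spares ledge: set a fingertip on top of its steel edge at the blank end (the end away from the round bolt), run the fingertip along the edge until it finds the release notch, then press the catch inside the notch fully down and take the hand away. The catch stays down by itself. Pick nothing up, do not push the loose spares about, and leave the lamp's toggle switch as it is.

Things in the scene. Friction and masses are not known exactly. Their poses are not given: they have to be found in the camera images.
- beam: Fixed lock beam: grey housing 60 (x) x 330 (y) x 50 mm high, origin at the centre of its underside, z up, y along it. On top stands a level steel edge 20 mm thick (x), 30 mm high, at x = 0 from y = -155 to +155 mm, its flat top 80 mm above the ledge. The +y end is blank (a dark plate); at the -y end a round bolt runs into a keeper block, outer face at y = -215 mm.
- edge_mid (a point): Middle of the length of the edge, at top height (beam 0, 0, 80 mm); it does not mark the notch: there is one notch, 46 mm long (y), open at the top and both sides (x), its middle anywhere from beam y = -40 to +40 mm, different each time and not listed. In it lies the dark catch, 19 x 43 mm on top, its top 14 mm below the edge top. The rest of the edge is unbroken.
- edge_begin (a point): Middle of the top of the edge at its very beginning, the blank end (beam x = 0, y = +155 mm, z = 80 mm); axes as the beam's.
- edge_finish (a point): Middle of the top of the edge at its other end, by the bolt (beam x = 0, y = -155 mm, z = 80 mm); axes as the beam's.
- edge_start: First 40 mm of the edge at the blank end (20 x 40 x 30 mm, fixed; beam y = +155 to +115 mm); origin at the centre of its underside, 30 mm below the edge top. The sweep begins on it.
- edge_next: Next 45 mm of the edge (20 x 45 x 30 mm, fixed; beam y = +115 to +70 mm), flush with the first part; origin at the centre of its underside. The sweep runs over it before it reaches the notch.
- catch (a joint): How far the catch in the notch is pressed down, in m: 0 = up, 0.010 = fully down. It moves straight down against about 5 N of friction, has no spring, and stays where it is left.
- bolt (a joint): How far the round bolt (18 mm diameter) is withdrawn from the keeper, in m: 0 = locked, 0.020 = unlocked. Linked to the catch: twice its travel.
- lamp: Fixed inspection lamp: grey base 110 x 80 x 28 mm with a small glass dome (top at 82 mm) and a black toggle switch; origin at the centre of its underside. It stands on the far (+x) side of the beam.
- toggle (a joint): Lamp's chunky black toggle switch, rad: 0 = leaning to the lamp's -x side, 0.9 = over to +x. To be left as it is.
- valve: Loose upright copper valve, 44 mm across, 70 mm tall, with a side port reaching 44 mm from its axis; 0.4 kg; origin at the centre of its underside. To be left alone.
- fitting_a: Loose upright blue hydraulic fitting, 32 mm diameter, 45 mm tall; origin at the centre of its underside. To be left alone.
- fitting_b: A second blue fitting, the same. To be left alone.
- restrictor: Loose bronze restrictor block 50 x 40 x 35 mm; 0.5 kg; origin at the centre of its underside. To be left alone.
Not all that is in view belongs to the job. What is meant by the lamp is not yellow, and is the smaller of those in its own colour.

How it is judged:
By the outcome, as a careful person would: the job done as asked, in the order asked, and still so for the second after the job is handed in, with the robot touching nothing.
It also fails if it takes over 51 s, if anything falls off the work surface, if the arm or the gripper's body presses on something with over 40 N, if the wrist force passes 120 N, or if a joint passes its speed limit or range.

ROBOT

A 6-joint arm with a two-finger parallel gripper is mounted at the origin on the work surface. World frame = base frame: x ahead of the robot, y to its left, z up, the work surface at z = 0. Lengths are in mm, angles in rad, forces in N, time in s.
With the tool pointing down it reaches from about 400 to 825 mm from the base axis. Payload 7 kg.
Tool frame: the origin (TCP) lies at the very end of the fingers, on their centre line; the grasp point (between the pads) lies 19 mm behind it; z points along the fingers, y is the direction in which the jaws open and shut (so a half turn about z gives the same grasp; the last joint's range is limited). The gripper opens to 88 mm and grips with 3 to 60 N. Pads are 19 mm wide; open, the fingers measure 130 mm over their backs; the gripper's body (78 mm by 193 mm) begins 47 mm behind the grasp point.
Start: joints at [1.456, 0.359, 0.012, 0, -1.224, -0.288], TCP at [264.603, 620.951, 226.561] pointing down, gripper open.
Joint ranges: [-3.07, 3.07], [-1.43, 2.12], [-1.02, 1.25], [-3.03, 1.67], [-3.05, -0], [-3.03, 3.03]. Speed limits (rad/s): [2.39, 2.39, 3.01, 3.14, 3.14, 3.14].

INTERFACE

Orientations are given as a unit quaternion [x, y, z, w].
In Python, from plant import bot gives the robot as it stands. Calls block until the motion is done:
- bot.move_ptp(position, orientation): joint-space move of the TCP to a pose.
- bot.line_to(position, velocity=150, ori=None): straight line of the TCP; ori=None keeps the orientation; velocity is the mean speed in mm/s.
- bot.move_joints(angles): joint-space move.
- bot.move_gripper(opening, force=None): finger opening in mm; force is the grip in N (None keeps the last); returns when the fingers have stopped.
- bot.pause(seconds).
- bot.solve_ik(position, orientation): joint angles nearest the present ones, or None.
- bot.read_state(): the state.
- bot.camera(name): name is "scene" or "top" or "wrist"; returns the picture (400x640x3 uint8, red, green, blue); there is no depth.
- bot.get_calibration(name): a dict with "fx", "fy", "cx", "cy" (pixels), "view" (4x4, takes a point from world to camera coordinates); the wrist camera has in their place "T_tool_cam" (4x4, takes a point from camera to tool coordinates, whose origin is the TCP and whose axes are the flange's). Camera axes: x right, y up, looking along -z (the intrinsics and any distortion apply to the point x, -y, -z); pixel columns grow to the right and rows downward; lengths in mm; the calibration is good to about 2 mm. A picture is of the moment at which its call begins: read the wrist's pose just before it. get_calibration takes no time and is no camera call.
A pose or a line that the arm cannot do raises bot.Unreachable and nothing moves.
- bot.close_job(): hands the job in, once; it reports no verdict.
The state is a dict: "t": time; "joint_pos": joint angles; "qvel": joint speeds; "tau": joint torques, N m; "tcp_pos": TCP position; "eef_rot": TCP orientation; "contact_force": force on the tool from outside, world axes, zero at the start; "moment": the same for the moment, N m; "width": finger opening in mm.
Only numpy, scipy, OpenCV 4.12 (cv2) and the standard library are available. Lean on these libraries where they do the work, as an engineer would, in place of code of your own. Each camera call takes 0.05 s, during which the arm holds its last target.

## Working session

There is one attempt and no reset: what is moved stays moved. The work goes in short steps, each a Python script; the robot and the scene stay as the last script left them, time stands still between calls to the robot, and variables do not carry over. Pictures are saved under pics/ and viewed, and the job is handed in when it is done.

```bash
mkdir -p pics; ls
python3 - <<'E'
from plant import bot
import cv2,numpy as np
np.set_printoptions(precision=4,suppress=True)
for n in ["scene","top","wrist"]:
    c=bot.get_calibration(n); print(n,c)
    s=bot.read_state() if n=="wrist" else None
    cv2.imwrite(f"pics/{n}0.png",cv2.cvtColor(bot.camera(n),cv2.COLOR_RGB2BGR))
print(bot.read_state())
E
```

```text
pics
scene {'fx': 408.53017141605443, 'fy': 408.53017141605443, 'cx': 318.83107061324387, 'cy': 198.31000001705752, 'view': array([[   -0.3408,     0.9401,    -0.0075,   249.9204],
       [   -0.7222,    -0.2566,     0.6423,   398.8594],
       [    0.6019,     0.2243,     0.7664, -1145.3028],
       [    0.    ,     0.    ,     0.    ,     1.    ]])}
top {'fx': 461.49446042929077, 'fy': 461.49446042929077, 'cx': 319.41323542135774, 'cy': 191.91405254535724, 'view': array([[  -0.0038,   -1.    ,    0.0018,  -39.1011],
       [   0.9949,   -0.0036,    0.1013, -638.4389],
       [  -0.1013,    0.0021,    0.9949, -795.1878],
       [   0.    ,    0.    ,    0.    ,    1.    ]])}
wrist {'fx': 313.22874383938847, 'fy': 313.22874383938847, 'cx': 319.68536502738806, 'cy': 196.0452617165804, 'T_tool_cam': array([[  -0.0007,    0.9581,    0.2864,   77.7549],
       [   1.    ,    0.0006,    0.0005,    1.889 ],
       [   0.0003,    0.2864,   -0.9581, -157.4843],
       [   0.    ,    0.    ,    0.    ,    1.    ]])}
{'t': 0.15, 'joint_pos': array([ 1.4561,  0.3592,  0.0113, -0.0002, -1.2241, -0.2881]), 'qvel': array([-0.0005, -0.002 ,  0.0028, -0.0009, -0.0001, -0.0008]), 'tau': array([ -0.0018, -58.3276,  29.3294,   7.0012,   0.0089,  -0.0001]), 'tcp_pos': array([264.4916, 620.6426, 225.8448]), 'eef_rot': array([ 0.9798, -0.2001, -0.0001,  0.0006]), 'contact_force': array([-0.3953,  0.2502, -0.2742]), 'moment': array([-0.034 ,  0.031 ,  0.0318]), 'width': 87.52742717027705}
```

View pics/scene0.png

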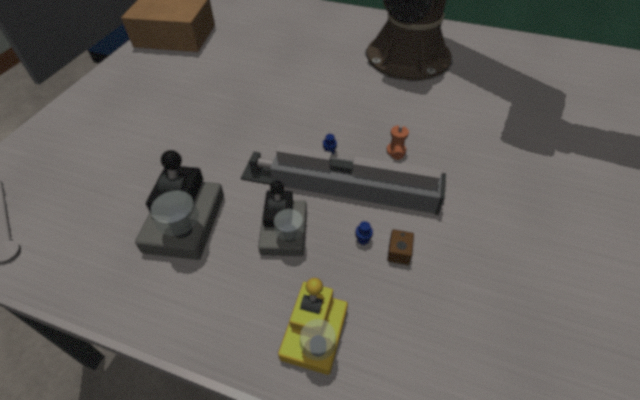

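View pics/top0.png

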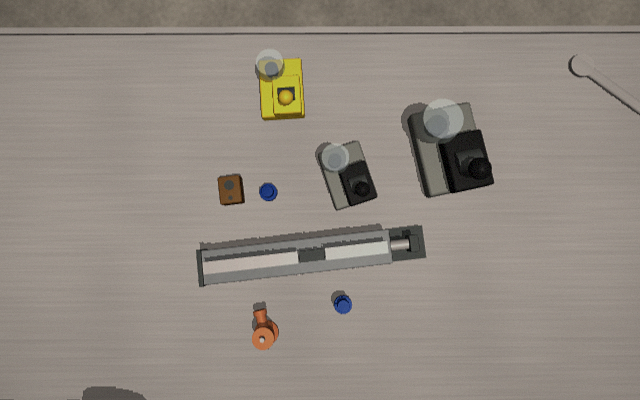

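View pics/wrist0.png

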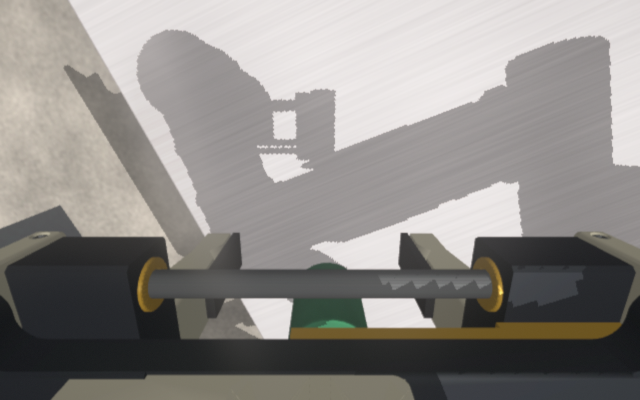

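Top view: one beam, dark blank plate at (200,268), bolt/keeper at (405,243), and the dark catch at about (312,255). There are three lamps: yellow (283,90), large grey (450,150) and small grey (347,175). The job's lamp is the small grey one, because it isn't yellow and it's the smaller of the two greys. I'll measure the edge and enlarge that area.

```bash
cat > h.py <<'E'
import numpy as np,cv2
from plant import bot
def ray(n,u,v,z):
    c=bot.get_calibration(n);V=c["view"];R=V[:3,:3];t=V[:3,3]
    d=R.T@np.array([(u-c["cx"])/c["fx"],-(v-c["cy"])/c["fy"],-1]);o=-R.T@t
    return o+d*(z-o[2])/d[2]
def proj(n,p):
    c=bot.get_calibration(n);q=c["view"][:3,:3]@p+c["view"][:3,3]
    return c["cx"]+c["fx"]*q[0]/-q[2], c["cy"]-c["fy"]*q[1]/-q[2]
E
python3 - <<'E'
from h import *
im=cv2.imread("pics/top0.png")
g=cv2.cvtColor(im,cv2.COLOR_BGR2GRAY)
roi=np.zeros_like(g);roi[236:282,204:394]=1
m=((g>150)&(roi>0)).astype(np.uint8)
# wood also bright: keep low position comps
n,l,st,ce=cv2.connectedComponentsWithStats(m)
for i in range(1,n):
    if st[i][4]>200:
        r=cv2.minAreaRect(np.argwhere(l==i)[:,::-1].astype(np.float32)); print(st[i],ce[i],r)
        print(cv2.boxPoints(r))
print(g[255:262:3,285:335])
a=cv2.resize(im[130:300,190:435],None,fx=3.2,fy=3.2,interpolation=cv2.INTER_CUBIC);cv2.imwrite("pics/crop1.png",a)
E
```

```text
[204 236  55   7 216] [224.21296296 238.05092593] ((231.0, 239.0), (6.0, 54.0), 90.0)
[[204. 236.]
 [258. 236.]
 [258. 242.]
 [204. 242.]]
[325 241  64  19 790] [356.67848101 250.25063291] ((356.53497314453125, 250.30361938476562), (12.646860122680664, 62.81401824951172), 83.41805267333984)
[[324.61014 247.62187]
 [387.01016 240.42186]
 [388.4598  252.98537]
 [326.05978 260.18536]]
[ 204  251   94   23 1141] [250.81332165 262.47677476] ((250.3839111328125, 262.494140625), (12.37940502166748, 94.56489562988281), 83.41805267333984)
[[202.70361 261.76495]
 [296.6452  250.92552]
 [298.0642  263.22333]
 [204.12262 274.06274]]
[305 262  89  20 910] [357.57692308 274.33846154] ((349.0, 271.5), (19.0, 88.0), 90.0)
[[305. 262.]
 [393. 262.]
 [393. 281.]
 [305. 281.]]
[[189 188 187 188 186 186 186 186 185 186 190 190 190  68  57  66  72  74
   68  71  69  74  73  70  67  71  73  71  72  71  72  72  71  69  69  72
   75  75  72  51 121 195 187 190 190 187 185 187 190 188]
 [183 188 186 188 185 185 187 188 189 188 185 188 192  83  34  76  69  70
   70  72  70  74  70  73  74  70  73  76  73  76  70  72  76  76  69  78
   74  73  69  65 112 196 190 188 188 190 191 190 195 188]
 [188 184 186 188 188 188 186 187 188 189 189 190 190 118  76  71  70  67
   74  69  78  73  76  91 113 112 111 115 118 119 117 118 121 132 137 133
  139 140 137 136 138 131 133 131 134 132 132 136 132 128]]
```

View pics/crop1.png

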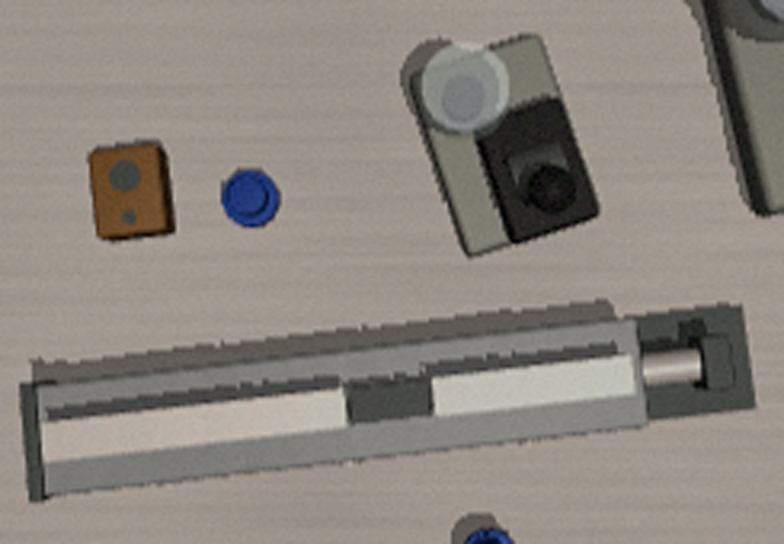

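The crop shows the small grey lamp, with its toggle clear of the beam. The bright edge runs from about col 203 to 388, and the notch from about col 298 to 325. Next I'll fit the centreline and check it against the scene view.

```bash
cat >> h.py <<'E'
def beam():
    g=cv2.cvtColor(cv2.imread("pics/top0.png"),cv2.COLOR_BGR2GRAY)
    pts=[]
    for u in list(range(208,294))+list(range(330,384)):
        v0=round(268+(u-203)*(249-268)/187)
        a=b=v0
        while g[a-1,u]>155:a-=1
        while g[b+1,u]>155:b+=1
        if b-a<16: pts.append((u,(a+b)/2))
    pts=np.array(pts);k=np.polyfit(pts[:,0],pts[:,1],1)
    r=np.array([g[round(np.polyval(k,u)),u] for u in range(190,400)])
    return k,len(pts),r,pts
E
python3 - <<'E'
from h import *
np.set_printoptions(precision=2,suppress=True)
k,n,r,pts=beam();print(k,n,np.abs(pts[:,1]-np.polyval(k,pts[:,0])).max())
print(r[:20],r[100:145],r[190:])
f=lambda u,z=80:ray("top",u,np.polyval(k,u),z)
for u in (203.5,298,325.3,388.5):print(u,f(u))
A=f(203.5);B=f(388.5);print(np.linalg.norm(A-B),np.degrees(np.arctan2(*(A-B)[:2])))
N0,N1=f(297.8),f(325.2)
for p in (A,B,N0,N1):print("scene px",proj("scene",p))
a=cv2.imread("pics/scene0.png")
for p in (A,B,N0,N1):cv2.circle(a,tuple(int(round(x)) for x in proj("scene",p)),1,(0,0,255),-1)
cv2.imwrite("pics/sc1.png",cv2.resize(a[120:260,230:460],None,fx=3.4,fy=3.4,interpolation=cv2.INTER_CUBIC))
E
```

```text
[ -0.12 291.65] 140 0.4712043983793137
[152 155 156 153 155 156 157 112  61  61  70  70  58 174 172 172 171 168
 166 173] [185 187 188 189 185 185 190 189  67  47  71  75  72  74  72  70  70  70
  71  71  77  68  71  72  71  72  72  71  69  69  73  72  71  73  53 141
 191 189 191 187 188 187 188 191 187] [191 192 189 190 190 191 193 191 126 132 116 198 192 188 182 181 177 174
 192 192]
203.5 [507.11 151.65  80.  ]
298 [524.57  -5.31  80.  ]
325.3 [529.63 -50.81  80.  ]
388.5 [ 541.38 -156.43   80.  ]
309.97585616601674 -6.347665593880137
scene px (np.float64(439.008731908435), np.float64(173.56842899146775))
scene px (np.float64(276.4811891968606), np.float64(147.10837354293386))
scene px (np.float64(353.8223824364253), np.float64(159.69979175693067))
scene px (np.float64(330.0010935663225), np.float64(155.82160216615446))
```

View pics/sc1.png

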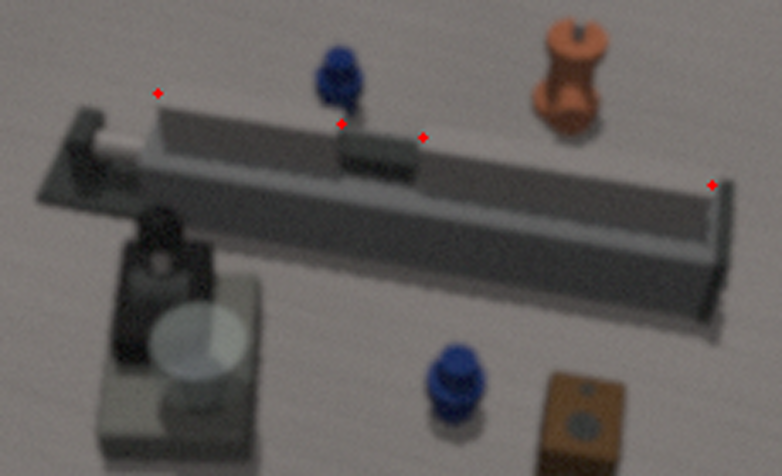

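The edge measures 310.0 mm at z=80, which confirms the height. The beam's yaw is about 6.35° and the notch centre is near beam y ≈ -25 by vision. I'll close the fingers, set the jaws across the edge so only 19 mm lies along it, and go above the blank end.

```bash
cat >> h.py <<'E'
from scipy.spatial.transform import Rotation as Ro
_k=beam()[0]
_f=lambda u:ray("top",u,np.polyval(_k,u),80)
_A,_B=_f(203.5),_f(388.5)
M=(_A+_B)/2; by=(_A-_B)/np.linalg.norm(_A-_B); by[2]=0; bx=np.array([by[1],-by[0],0])
def P(y,z): p=M+by*y; p[2]=z; return p
def quat(s):
    ty=s*bx;tz=np.array([0,0,-1.]);return Ro.from_matrix(np.c_[np.cross(ty,tz),ty,tz]).as_quat()
E
python3 - <<'E'
from h import *
np.set_printoptions(precision=3,suppress=True)
print(M,by,bx,P(140,80),[np.dot(_f-M,by) for _f in (ray("top",u,np.polyval(beam()[0],u),80) for u in(298,325))])
for s in(1,-1):
    for y,z in((140,150),(140,80),(-25,56)): print(s,y,bot.solve_ik(P(y,z),quat(s)))
E
```

```text
[524.241  -2.392  80.   ] [-0.111  0.994  0.   ] [0.994 0.111 0.   ] [508.762 136.75   80.   ] [np.float64(-2.9348376070743996), np.float64(-48.21500063786092)]
1 140 [ 0.635  0.181 -0.42   0.    -0.969  2.617]
1 140 [ 0.635  0.264 -0.503  0.    -0.804  2.617]
1 -25 [ 0.32   0.298 -0.526  0.    -0.748  2.932]
-1 140 [ 0.635  0.181 -0.42   0.    -0.969 -0.524]
-1 140 [ 0.635  0.264 -0.503  0.    -0.804 -0.524]
-1 -25 [ 0.32   0.298 -0.526  0.    -0.748 -0.21 ]
```

Run:
```python
from h import *
np.set_printoptions(precision=2,suppress=True)
bot.move_gripper(0,20); print(bot.read_state()["t"])
bot.move_ptp(P(138,150),quat(-1)); print(bot.read_state()["t"])
bot.line_to(P(138,100),60); bot.pause(0.3)
s=bot.read_state();print(s["t"],s["tcp_pos"],P(138,100),s["contact_force"],s["width"])
cv2.imwrite("pics/scene2.png",cv2.cvtColor(bot.camera("scene"),cv2.COLOR_RGB2BGR)[60:260,230:560].repeat(2,0).repeat(2,1))
cv2.imwrite("pics/wrist2.png",cv2.cvtColor(bot.camera("wrist"),cv2.COLOR_RGB2BGR))
```

```text
1.575
3.5583
4.8417 [509.1  134.85 100.27] [508.98 134.76 100.  ] [-0.84 -0.41 -0.3 ] 0.2717210317707401
```

View pics/scene2.png

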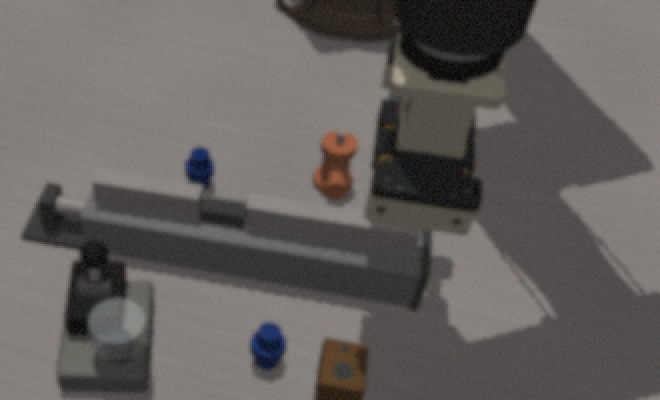

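View pics/wrist2.png

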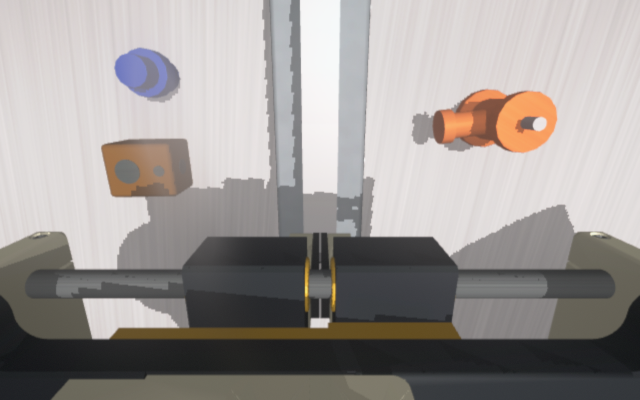

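In the wrist view the closed fingers at col 320 are centred on the bright edge (cols 300–340), and the camera looks ahead along the sweep. Next I touch down gently.

Run:
```python
from h import *
np.set_printoptions(precision=2,suppress=True)
bot.line_to(P(138,84),40); bot.pause(0.1)
f0=bot.read_state()["contact_force"][2]
z=84
while z>74:
    z-=0.7; bot.line_to(P(138,z),15); s=bot.read_state(); fz=s["contact_force"][2]-f0
    print(round(s["t"],2),round(z,1),s["tcp_pos"],round(fz,2))
    if fz>5: break
bot.pause(0.2); s=bot.read_state();print(s["t"],f0,s["tcp_pos"],s["contact_force"])
```

```text
5.84 83.3 [509.   134.77  83.39] -0.8
6.09 82.6 [508.97 134.74  82.6 ] -0.2
6.34 81.9 [508.94 134.73  81.85] -0.54
6.59 81.2 [508.99 134.76  81.16] -0.11
6.84 80.5 [508.95 134.71  80.45] 0.27
7.09 79.8 [509.03 134.76  80.33] 5.21
7.2917 0.3845193401890676 [509.03 134.78  80.32] [-2.61 -0.22  5.64]
```

Run:
```python
from h import *
np.set_printoptions(precision=2,suppress=True)
f0=0.38; z=79.6; y=138.
while y>-30:
    y-= 12 if y>15 else 3
    bot.line_to(P(y,z),45); s=bot.read_state(); fz=s["contact_force"][2]-f0
    print(round(s["t"],2),y,round(z,2),s["tcp_pos"],s["contact_force"],round(fz,2))
    if fz<1.5: 
        print("lost contact"); break
    z+=np.clip((fz-7)*0.05,-.3,.3)
```

```text
7.71 126.0 79.6 [511.3  122.79  80.31] [-0.35  2.43  4.97] 4.59
8.12 114.0 79.48 [512.84 110.87  80.3 ] [1.14 1.17 5.94] 5.56
8.54 102.0 79.41 [514.27  98.99  80.3 ] [1.27 1.58 5.61] 5.23
8.96 90.0 79.32 [515.72  87.12  80.33] [0.58 1.33 5.85] 5.47
9.38 78.0 79.24 [517.11  75.25  80.3 ] [0.74 1.48 7.37] 6.99
9.79 66.0 79.24 [518.35  63.21  80.23] [1.91 1.41 6.62] 6.24
10.21 54.0 79.2 [519.72  51.3   80.22] [0.16 1.57 6.18] 5.8
10.62 42.0 79.14 [521.1   39.4   80.21] [1.37 0.4  7.2 ] 6.82
11.04 30.0 79.13 [522.43  27.48  80.21] [0.51 1.91 6.59] 6.21
11.46 18.0 79.1 [523.75  15.53  80.19] [1.09 1.73 6.86] 6.48
11.88 6.0 79.07 [525.11   3.61  80.19] [1.19 2.25 6.87] 6.49
12.12 3.0 79.04 [525.5    0.85  80.22] [-0.54  3.49  7.5 ] 7.12
12.38 0.0 79.05 [525.74  -2.11  80.16] [0.13 4.32 8.14] 7.76
12.62 -3.0 79.09 [525.98  -5.14  80.14] [-0.66  4.77  7.86] 7.48
12.88 -6.0 79.11 [526.28  -8.15  80.11] [0.04 4.26 7.08] 6.7
13.12 -9.0 79.1 [526.47 -11.26  79.98] [0.94 2.77 5.88] 5.5
13.38 -12.0 79.02 [525.04 -14.95  78.71] [-0.04  0.63 -0.47] -0.85
lost contact
```

Contact was lost at beam y ≈ -12, which puts the notch's near wall at about -2.5 and agrees with vision. I'll move to the notch centre and press the catch.

Run:
```python
from h import *
np.set_printoptions(precision=2,suppress=True)
yc=-25.6
bot.line_to(P(yc,78.8),40); bot.line_to(P(yc,69),40); 
z=69; f0=0.3
while z>50.5:
    z-=0.8; bot.line_to(P(yc,z),20); s=bot.read_state(); fz=s["contact_force"][2]-f0
    print(round(s["t"],2),round(z,1),s["tcp_pos"],s["contact_force"])
    if fz>22: break
bot.pause(0.3); s=bot.read_state();print(s["t"],s["tcp_pos"],s["contact_force"])
```

```text
14.51 68.2 [527.13 -27.79  68.26] [-0.47 -0.31  0.36]
14.76 67.4 [527.06 -27.82  67.43] [0.07 0.47 0.28]
15.01 66.6 [527.04 -27.86  66.56] [0.01 0.76 1.  ]
15.26 65.8 [527.14 -27.83  65.9 ] [-0.92 -0.42  1.33]
15.51 65.0 [527.16 -27.82  65.14] [-1.28 -0.05  3.81]
15.76 64.2 [527.19 -27.82  64.24] [ 0.35 -0.46  4.02]
16.01 63.4 [527.18 -27.83  63.37] [-0.31  0.36  2.37]
16.26 62.6 [527.18 -27.81  62.56] [-0.64  0.04  3.47]
16.51 61.8 [527.15 -27.84  61.73] [ 1.02 -0.44  3.37]
16.76 61.0 [527.1  -27.84  60.92] [ 0.55 -2.06  2.73]
17.01 60.2 [527.14 -27.83  60.13] [ 0.72 -0.86  2.47]
17.26 59.4 [527.13 -27.83  59.35] [0.21 0.11 2.55]
17.51 58.6 [527.12 -27.83  58.55] [ 0.98 -0.5   2.93]
17.76 57.8 [527.14 -27.8   57.76] [ 1.   -0.7   3.32]
18.01 57.0 [527.11 -27.83  56.95] [ 0.67 -0.14  2.01]
18.26 56.2 [527.12 -27.84  56.3 ] [ 0.16 -0.44  4.54]
18.51 55.4 [527.21 -27.84  56.23] [-2.12  0.45 12.49]
18.76 54.6 [527.25 -27.86  56.16] [-6.07  1.43 21.  ]
19.01 53.8 [527.28 -27.86  56.06] [-8.15  1.35 28.87]
19.3083 [527.3  -27.86  56.05] [-7.63  1.99 27.45]
```

The catch hit a firm stop at z≈56.1, which is 10 mm of travel. I'll withdraw straight up and check.

Run:
```python
from h import *
np.set_printoptions(precision=2,suppress=True)
bot.line_to(P(-25.6,100),50); bot.line_to(P(-25.6,230),120)
bot.move_joints([1.456,0.359,0.012,0,-1.224,-0.288]); bot.pause(0.3)
s=bot.read_state();print(s["t"],s["tcp_pos"],s["contact_force"])
t=cv2.cvtColor(bot.camera("top"),cv2.COLOR_RGB2BGR)
a=cv2.imread("pics/top0.png")
c=[cv2.resize(i[130:350,190:435],None,fx=1.6,fy=1.6,interpolation=cv2.INTER_CUBIC) for i in (a,t)]
cv2.imwrite("pics/cmp.png",np.hstack(c))
sc=cv2.cvtColor(bot.camera("scene"),cv2.COLOR_RGB2BGR);b=cv2.imread("pics/scene0.png")
c=[cv2.resize(i[120:270,225:460],None,fx=1.7,fy=1.7,interpolation=cv2.INTER_CUBIC) for i in (b,sc)]
cv2.imwrite("pics/cmp2.png",np.hstack(c))
```

```text
24.4 [265.06 620.82 226.43] [ 0.18 -0.02  1.19]
```

View pics/cmp.png

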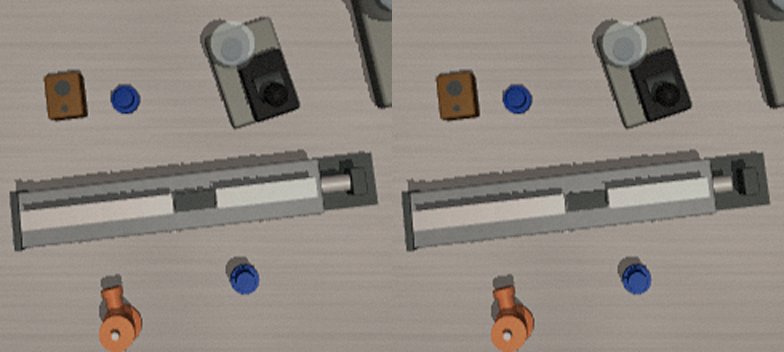

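View pics/cmp2.png

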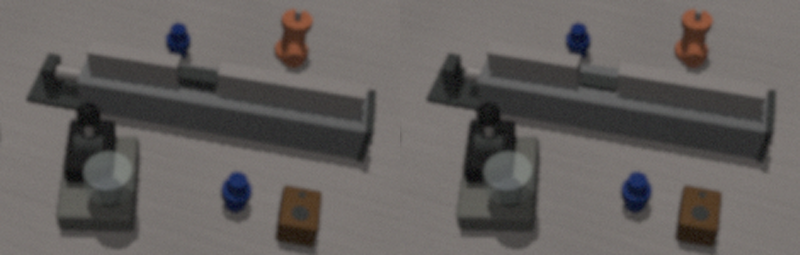

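The before/after views match for the spares, the lamp and its toggle. The catch has sunk (about (585,200) in the comparison picture), and the bolt has drawn back with a gap at the keeper (about (735,183)). I'm handing in.

Run:
```python
from plant import bot
bot.close_job()
```

```text
the job is handed in; nothing more can be done
```

The lock beam is unlocked: the catch is fully down, the bolt has drawn back, and the hand is clear. I handed the job in at about 24.4 s of the 51 s allowed.

- **Sweep:** I set the closed fingertips on the steel edge at the blank end (beam y = +138 mm) and ran them along it at about 5–8 N. They dropped into the notch at y ≈ -12 mm. That agrees with the cameras, which put the notch at y ≈ -3 to -48 mm.
- **Press:** At the notch middle I pressed the catch from z ≈ 66 mm to a hard stop at 56.1 mm, with a peak force of about 29 N. That is the full 10 mm of travel.
- **Last checks:** Before and after pictures show the catch sunk and the bolt drawn back from the keeper. The valve, fittings, restrictor and lamp toggle look unmoved. The arm is back at its start pose, touching nothing.
- **Not measured:** I judged the bolt's withdrawal by eye and did not measure its 20 mm. No check failed or disagreed.

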